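# Snap the lid of the glass box shut on all four sides

### The job

The lid of the rectangular glass box is only resting in place: press down the raised strip along each of its four edges, one after another in any order, until every one has snapped fully home against its stop, then take your hand away. Press firmly but not so hard as to crack the glass. Do not lift, tip or shove the box, and leave the loose things standing and lying around it where they are.

Things in the scene. Friction and masses are not known exactly. Their poses are not given: they have to be found in the camera images.
- glass_box: The task's box: loose glass food box, about 1 kg, 136 mm (x) by 186 mm (y), pale lid; slides if pushed sideways. Origin: centre of underside, z up. Along each of the 4 lid edges lies one white snap strip, 22 mm wide, 8 mm thick, with an outer clip tab. All 4 start raised, tops 79.5 to 82 mm above the counter; shut, 74 mm. The lid's fixed middle panel and corners are 71 mm high.
- top_near (a point): Centre of the top face of the 144 mm long strip on the box's -x long side (22 mm wide); it moves down with the strip, which keeps level wherever along its length it is pressed.
- strip_near (a joint): How far the 144 mm long strip on the box's -x long side has been pressed down, m: 0 = raised, 0.008 = shut. Starts between 0 and 0.0025. A tight push fit: it resists with about 8 N all the way, stays where it is left, and stops hard when shut.
- top_far (a point): Centre of the top face of the 144 mm long strip on the box's +x long side (22 mm wide); it moves down with the strip, which keeps level wherever along its length it is pressed.
- strip_far (a joint): How far the 144 mm long strip on the box's +x long side has been pressed down, m: 0 = raised, 0.008 = shut. Starts between 0 and 0.0025. A tight push fit: it resists with about 8 N all the way, stays where it is left, and stops hard when shut.
- top_right (a point): Centre of the top face of the 96 mm long strip on the box's -y short side (22 mm wide); it moves down with the strip, which keeps level wherever along its length it is pressed.
- strip_right (a joint): How far the 96 mm long strip on the box's -y short side has been pressed down, m: 0 = raised, 0.008 = shut. Starts between 0 and 0.0025. A tight push fit: it resists with about 8 N all the way, stays where it is left, and stops hard when shut.
- top_left (a point): Centre of the top face of the 96 mm long strip on the box's +y short side (22 mm wide); it moves down with the strip, which keeps level wherever along its length it is pressed.
- strip_left (a joint): How far the 96 mm long strip on the box's +y short side has been pressed down, m: 0 = raised, 0.008 = shut. Starts between 0 and 0.0025. A tight push fit: it resists with about 8 N all the way, stays where it is left, and stops hard when shut.
- red_bottle: Bystander: loose red aluminium bottle with black cap, 68 mm across, 200 mm high. Origin: centre of its underside.
- blue_cup: Bystander: loose blue silicone collapsible cup, stepped, 90 mm across the rim, 58 mm high. Origin: centre of its underside.
- spork: Bystander: loose bamboo spork lying flat, 154 mm long, 34 mm wide, 5 mm thick, tines to its +x. Origin: on its underside, near the middle.
- round_tub: Bystander: loose round glass tub with white lid, already closed, 118 mm across, 64 mm high. Origin: centre of its underside.
- salt_shaker: Bystander: loose glass salt shaker with steel cap, 39 mm across, 75 mm high. Origin: centre of its underside.

How it is judged:
By the outcome, as a careful person would: the job done as asked, in the order asked, and still so for the second after the job is handed in, with the robot touching nothing.
It also fails if it takes over 42 s, if anything falls off the work surface, if the arm or the gripper's body presses on something with over 40 N, if the wrist force passes 120 N, or if a joint passes its speed limit or range.

### The arm

A 6-joint arm with a two-finger parallel gripper is mounted at the origin on the work surface. World frame = base frame: x ahead of the robot, y to its left, z up, the work surface at z = 0. Lengths are in m, angles in rad, forces in N, time in s.
With the tool pointing down it reaches from about 0.3 to 0.775 m from the base axis. Payload 14.6 kg.
Tool frame: the origin (TCP) lies at the very end of the fingers, on their centre line; the grasp point (between the pads) lies 19 mm behind it; z points along the fingers, y is the line along which they close (so a half turn about z gives the same grasp; the last joint's range is limited). The gripper opens to 94 mm and grips with 3 to 60 N. Pads are 16 mm wide; open, the fingers measure 119 mm over their backs; the gripper's body (75 mm by 177 mm) begins 78 mm behind the grasp point.
Start: joints at [-1.277, 0.3, 1.521, -0, 1.321, -0.067], TCP at [0.194, -0.515, 0.205] pointing down, gripper open.
Joint ranges: [-3.03, 3.03], [-0.79, 2.21], [0.23, 2.52], [-1.04, 4.18], [0, 3.07], [-2.55, 2.55]. Speed limits (rad/s): [2.22, 2.22, 2.57, 3.14, 3.14, 3.14].

### API

Orientations are given as [roll, pitch, yaw] about the fixed x, y, z axes, in that order (R = Rz(yaw) Ry(pitch) Rx(roll)).
In Python, from station import ctrl gives the robot as it stands.
- The arm moves only by the tool carry_out, never from a script. Its argument "motion" is text: rows parted by semicolons, each of 7 numbers parted by spaces: the shift along the world's x, y, z in m, then the turn, a rotation vector about the world's x, y, z in degrees, then the closure in counts, from 0 (fully open) to 255 (shut). In form: dx dy dz wx wy wz hand; .... A call has 1 to 20 rows; each row shifts and turns the commanded pose from where the row before left it; what a row does not reach is not made up. A row lasts 1/12 s, in which the tool goes at most 41.7 mm and 7.16 degrees, less where a joint would pass 70% of its speed; a pose out of reach is approached as far as the arm can. A call is refused whole if a number of a shift passes 0.0417 or a number of a turn 7.16, either way. A call with a gripper value outside its range is refused whole. The fingers move at their own pace and stop on an object; "grip_force" is the grip in N (left out, the last holds). Time passes only in rows, so rows that do not move let the fingers close. It gives the time, the measured TCP pose, the force, the opening and the grip force at its end, in the units of the state.
- ctrl.get_obs(): the state, without advancing time (a new reading comes with each control period).
- ctrl.camera(name): name is "scene" or "top" or "wrist"; returns a dict with "pixels" (384x512x3 uint8, red, green, blue), "range_z" (384x512 float32, m along the optical axis (not along the pixel's ray), 0 where there is no reading), "K" (3x3 intrinsics, pixels), "position" and "attitude" of the camera in the world. Camera axes: x right, y up, looking along -z (the intrinsics and any distortion apply to the point x, -y, -z); pixel columns grow to the right and rows downward; lengths in m; the calibration is good to about 2 mm. The wrist camera is an equidistant fisheye: a pixel r from the principal point sees the ray r / f radians off the axis. A picture is of the moment at which its call begins.
- ctrl.hand_in(): hands the job in; it is judged then, once.
The state is a dict: "time_s": time; "qpos": joint angles; "joint_vel": joint speeds; "tau": joint torques, N m; "ee_pos": TCP position; "eef_rot": TCP orientation; "force": force on the tool from outside, world axes, zero at the start; "moment": the same for the moment, N m; "grip_width": finger opening in m; "grip_force": force on a finger pad.
Only numpy, scipy, OpenCV 4.12 (cv2) and the standard library are available. Lean on these libraries where they do the work, as an engineer would, in place of code of your own. Each camera call takes 0.05 s, during which the arm holds its last target. There are 200 camera calls.

## Working session

There is one attempt and no reset: what is moved stays moved. The work goes in short steps, Python scripts to look and compute and a tool call to move; the robot and the scene stay as the last step left them, time stands still between calls to the robot, and variables do not carry over. Pictures are saved under pics/ and viewed, at most 10 in all, crops included, and the job is handed in when it is done.

Besides the shell and the picture viewer there is one more tool, called after "Request:" as a command line: name --argument value ..., lists and objects as JSON in quotes. carry_out: Moves the arm, as the interface text tells. Its arguments: {"type":"object","properties":{"motion":{"type":"string"},"grip_force":{"type":"number"}},"required":["motion"]}

```bash
mkdir -p pics
cat > h.py <<'E'
import numpy as np, cv2
from station import ctrl
def cloud(c):
    K=c["K"];z=c["range_z"];v,u=np.indices(z.shape)
    P=np.stack([(u-K[0,2])/K[0,0]*z,-(v-K[1,2])/K[1,1]*z,-z],-1)
    A=np.array(c["attitude"])
    if A.shape==(3,): 
        from scipy.spatial.transform import Rotation as R; A=R.from_euler("xyz",A).as_matrix()
    return P@A.T+np.array(c["position"])
E
python3 - <<'E'
from h import *
print(ctrl.get_obs())
for n in("top","scene"):
    c=ctrl.camera(n);np.savez(n,**c);print(n,c["K"],c["position"],c["attitude"],(c["range_z"]>0).mean())
    cv2.imwrite(f"pics/{n}.png",c["pixels"][...,::-1])
E
```

```text
{'time_s': 0.0, 'qpos': array([-1.27661304e+00,  3.00444926e-01,  1.52159964e+00,  1.00176091e-05,
        1.32072090e+00, -6.65753212e-02]), 'joint_vel': array([-0.00184046, -0.00029142,  0.00176821, -0.00149866, -0.00031971,
        0.00055185]), 'tau': array([-2.01656170e-03, -5.31809127e+01, -3.52739024e+01,  7.07202265e-02,
        2.44248135e-02, -4.16735941e-05]), 'ee_pos': array([ 0.19407347, -0.51432669,  0.20489285]), 'eef_rot': array([-3.14042309e+00, -8.77041911e-05,  3.60756070e-01]), 'force': array([-0.25532588,  0.51599474, -0.4248637 ]), 'moment': array([ 0.01310776, -0.05225749,  0.00289826]), 'grip_force': 0.0, 'grip_width': 0.09404076156265108}
top [[388.03876669   0.         259.91629084]
 [  0.         388.03876669 189.53595622]
 [  0.           0.           1.        ]] [0.53974791 0.07981019 0.94396349] [ 0.0932244  -0.00402584 -1.5416072 ] 0.9957071940104166
scene [[360.04658679   0.         253.02872471]
 [  0.         360.04658679 190.1280086 ]
 [  0.           0.           1.        ]] [1.10676268 0.08680485 0.88442603] [ 0.55795479 -0.00657432  1.58710423] 0.9958902994791666
```

View pics/top.png

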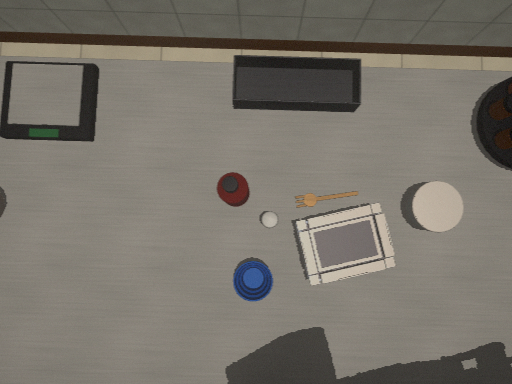

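View pics/scene.png

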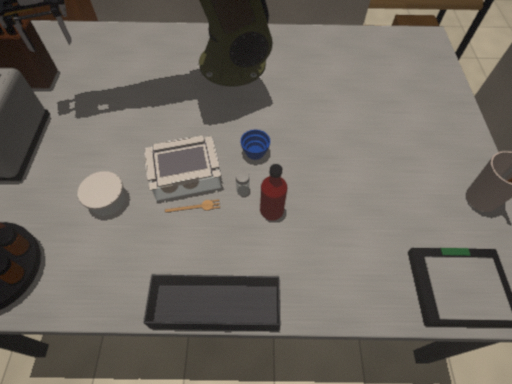

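The top view shows the box at about (345,244), slightly turned. The salt shaker is at (270,219), the cup at (253,280), the bottle at (233,189), the tub at (437,207) and the spork at (325,199).

Run:
```python
from h import *
for n,roi in(("top",(285,195,405,295)),("scene",(135,130,230,205))):
    c=dict(np.load(n+".npz"));P=cloud(c);u0,v0,u1,v1=roi
    Q=P[v0:v1,u0:u1].reshape(-1,3)
    Q=Q[(Q[:,2]>.066)&(Q[:,2]<.095)]
    r=cv2.minAreaRect((Q[:,:2]*1000).astype(np.float32));print(n,len(Q),r,np.percentile(Q[:,2],[5,50,95]))
    ctr=np.array(r[0])/1000;w=r[1];a=np.deg2rad(r[2] if w[0]<w[1] else r[2]-90)
    # box x axis: short side
    print("yaw deg",np.rad2deg(a))
    ex=np.array([np.cos(a),np.sin(a)]);ey=np.array([-ex[1],ex[0]])
    L=np.stack([(Q[:,:2]-ctr)@ex,(Q[:,:2]-ctr)@ey],1)
    for nm,o in(("near",(-.057,0)),("far",(.057,0)),("right",(0,-.082)),("left",(0,.082))):
        s=(abs(L-o)<[.007,.04]).all(1) if o[0] else (abs(L-o)<[.03,.007]).all(1)
        print(nm,ctr+o[0]*ex+o[1]*ey,np.median(Q[s,2]),s.sum())
P=cloud(dict(np.load("top.npz")))
for nm,(u,v) in dict(salt=(270,219),cup=(253,280),bottle=(230,185),tub=(437,207),spork=(325,199),table=(300,150),mid=(345,244)).items(): print(nm,P[v,u].round(3))
```

```text
top 5745 ((506.44329833984375, -114.36627197265625), (146.52529907226562, 196.1599884033203), 14.499046325683594) [0.06803405 0.07204306 0.08240902]
yaw deg 14.499046325683594
near [ 0.45125865 -0.12863701] 0.07966854228533915 261
far [ 0.56162795 -0.10009553] 0.08023038516434267 220
right [ 0.52697314 -0.19375472] 0.08093732487736949 212
left [ 0.48591346 -0.03497782] 0.08049898063472649 160
scene 3044 ((508.11553955078125, -116.42571258544922), (149.3511505126953, 195.7653045654297), 14.565388679504395) [0.0684359  0.07282343 0.08279353]
yaw deg 14.565388679504393
near [ 0.45294745 -0.13076034] 0.07917783022771052 176
far [ 0.56328363 -0.10209108] 0.08038076959566332 115
right [ 0.52873729 -0.19579034] 0.08111725245687534 102
left [ 0.48749379 -0.03706109] 0.08054349915355452 85
salt [0.556 0.054 0.076]
cup [0.412 0.089 0.008]
bottle [0.616 0.137 0.2  ]
tub [ 0.594 -0.324  0.065]
spork [ 0.609 -0.08   0.006]
table [ 0.729 -0.017  0.   ]
mid [ 0.505 -0.115  0.071]
```

Request:
carry_out --motion "0.01 0.015 0 0 0 -0.4 255;0.018 0.027 0 0 0 -0.4 255;0.018 0.027 0 0 0 -0.4 255;0.018 0.027 0 0 0 -0.4 255;0.018 0.027 0 0 0 -0.4 255;0.018 0.027 0 0 0 -0.4 255;0.018 0.027 0 0 0 -0.4 255;0.018 0.027 0 0 0 -0.4 255;0.018 0.027 0 0 0 -0.4 255;0.018 0.027 0 0 0 -0.4 255;0.018 0.027 0 0 0 -0.4 255;0.018 0.027 0 0 0 -0.4 255;0.018 0.027 0 0 0 -0.4 255;0.018 0.027 0 0 0 -0.4 255;0.014 0.02 0 0 0 -0.6 255;0 0 0 0 0 0 255;0 0 0 0 0 0 255" --grip_force 10

```text
time_s: 1.52
ee_pos: [0.4523, -0.1278, 0.2051]
eef_rot: [-3.141, 0.001, 0.255]
force: [-0.6, -0.3, 0.7]
grip_width: 0.0003
grip_force: 0.0
```

Request:
carry_out --motion "0 -0.002 -0.015 0 0 0 255;0 0 -0.025 0 0 0 255;0 0 -0.025 0 0 0 255;0 0 -0.025 0 0 0 255;0 0 -0.018 0 0 0 255;0 0 -0.007 0 0 0 255;0 0 0 0 0 0 255;0 0 0 0 0 0 255"

```text
time_s: 2.18
ee_pos: [0.4522, -0.1312, 0.0911]
eef_rot: [3.141, -0.0, 0.252]
force: [0.4, -0.3, -0.3]
grip_width: 0.0002
grip_force: 0.0
```

Run:
```python
from h import *
w=ctrl.camera("wrist")["pixels"];s=ctrl.camera("scene")["pixels"][110:220,120:290]
s=cv2.resize(s,(592,384));w=w[:,:]
cv2.imwrite("pics/a.png",np.vstack([cv2.resize(s,(400,259)),cv2.resize(w,(400,300))])[...,::-1])
```

```text
(no output)
```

View pics/a.png

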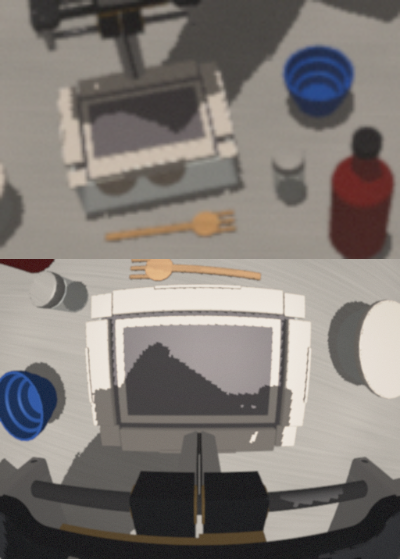

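The closed fingertips sit over the middle of the near strip: (200,440) in the wrist view, (130,70) in the scene view. Next I press gently.

Request:
carry_out --motion "0 0 -0.006 0 0 0 255;0 0 -0.003 0 0 0 255;0 0 -0.001 0 0 0 255;0 0 -0.001 0 0 0 255;0 0 -0.001 0 0 0 255;0 0 -0.001 0 0 0 255;0 0 -0.001 0 0 0 255;0 0 0 0 0 0 255"

```text
time_s: 2.95
ee_pos: [0.4523, -0.1307, 0.0768]
eef_rot: [3.141, -0.0, 0.253]
force: [-2.3, -0.2, 4.7]
grip_width: 0.0004
grip_force: 2.4
```

Request:
carry_out --motion "0 0 -0.001 0 0 0 255;0 0 -0.001 0 0 0 255;0 0 -0.001 0 0 0 255;0 0 0 0 0 0 255;0 0 0 0 0 0 255"

```text
time_s: 3.37
ee_pos: [0.4523, -0.1306, 0.0741]
eef_rot: [3.141, -0.0, 0.253]
force: [-3.7, 1.1, 10.2]
grip_width: 0.0004
grip_force: 5.0
```

Request:
carry_out --motion "0 0 -0.0005 0 0 0 255;0 0 -0.0005 0 0 0 255;0 0 0 0 0 0 255"

```text
time_s: 3.62
ee_pos: [0.4524, -0.1307, 0.074]
eef_rot: [3.141, -0.001, 0.253]
force: [-8.0, 3.1, 22.5]
grip_width: 0.0005
grip_force: 11.4
```

Near strip is home: the tip is stuck at 74 mm and the force rises to 22 N. On to the far strip.

Request:
carry_out --motion "0 0 0.003 0 0 0 255;0 0 0.013 0 0 0 255;0 0 0.01 0 0 0 255;0.01 0.003 0 0 0 0 255;0.025 0.006 0 0 0 0 255;0.025 0.007 0 0 0 0 255;0.025 0.006 0 0 0 0 255;0.02 0.005 0 0 0 0 255;0.005 0.001 0 0 0 0 255;0 0 -0.008 0 0 0 255;0 0 -0.005 0 0 0 255;0 0 0 0 0 0 255;0 0 0 0 0 0 255"

```text
time_s: 4.7
ee_pos: [0.5613, -0.1028, 0.0849]
eef_rot: [-3.141, 0.001, 0.252]
force: [-0.8, 0.1, 0.9]
grip_width: 0.0006
grip_force: 0.0
```

Run:
```python
from h import *
o=ctrl.get_obs();print(o["ee_pos"],o["force"])
cv2.imwrite("pics/b.png",ctrl.camera("wrist")["pixels"][...,::-1])
```

```text
[ 0.56126522 -0.10280406  0.08493935] [-0.79619646  0.08270519  0.89862341]
```

View pics/b.png

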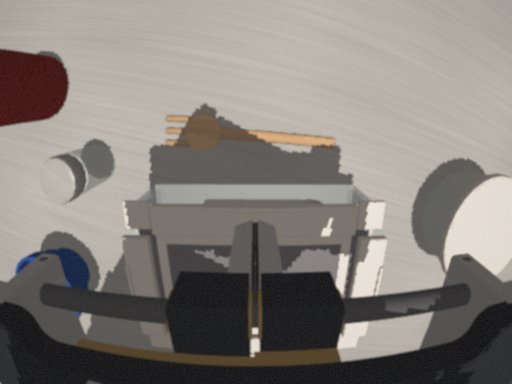

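The fingertips' end at (255,223) sits within the far strip (rows 205–243), centred along its length. Pressing.

Request:
carry_out --motion "0 0 -0.003 0 0 0 255;0 0 -0.001 0 0 0 255;0 0 -0.001 0 0 0 255;0 0 -0.001 0 0 0 255;0 0 -0.001 0 0 0 255;0 0 -0.001 0 0 0 255;0 0 -0.001 0 0 0 255;0 0 -0.001 0 0 0 255;0 0 -0.001 0 0 0 255;0 0 0 0 0 0 255;0 0 0 0 0 0 255"

```text
time_s: 5.67
ee_pos: [0.5621, -0.1027, 0.0749]
eef_rot: [3.141, -0.0, 0.253]
force: [-3.5, 0.4, 6.0]
grip_width: 0.0006
grip_force: 2.8
```

Request:
carry_out --motion "0 0 -0.001 0 0 0 255;0 0 -0.0005 0 0 0 255;0 0 -0.0005 0 0 0 255;0 0 0 0 0 0 255"

```text
time_s: 6.0
ee_pos: [0.5622, -0.1027, 0.0741]
eef_rot: [3.141, -0.001, 0.253]
force: [-8.4, 1.0, 17.2]
grip_width: 0.0005
grip_force: 8.9
```

Request:
carry_out --motion "0 0 -0.0005 0 0 0 255;0 0 0 0 0 0 255;0 0 0 0 0 0 255"

```text
time_s: 6.25
ee_pos: [0.5623, -0.1027, 0.074]
eef_rot: [3.141, -0.001, 0.253]
force: [-10.6, 0.9, 21.8]
grip_width: 0.0001
grip_force: 11.1
```

Far strip is home too. Next I raise, turn 90° and go over the left strip.

Request:
carry_out --motion "0 0 0.004 0 0 0 255;0 0 0.02 0 0 0 255;0 0 0.02 0 0 0 255;-0.006 0.005 0 0 0 7 255;-0.006 0.005 0 0 0 7 255;-0.006 0.005 0 0 0 7 255;-0.006 0.005 0 0 0 7 255;-0.006 0.005 0 0 0 7 255;-0.006 0.005 0 0 0 7 255;-0.006 0.005 0 0 0 7 255;-0.006 0.005 0 0 0 7 255;-0.006 0.005 0 0 0 7 255;-0.006 0.005 0 0 0 7 255;-0.006 0.005 0 0 0 7 255;-0.006 0.005 0 0 0 7 255;-0.004 0.005 0 0 0 6 255;0 0 0 0 0 0 255;0 0 0 0 0 0 255"

```text
time_s: 7.75
ee_pos: [0.4863, -0.0376, 0.1161]
eef_rot: [3.141, 0.0, 1.82]
force: [0.1, -0.2, 0.8]
grip_width: 0.0004
grip_force: 0.0
```

Run:
```python
from h import *
o=ctrl.get_obs();print(o["ee_pos"],o["force"])
cv2.imwrite("pics/c.png",ctrl.camera("wrist")["pixels"][...,::-1])
```

```text
[ 0.48625692 -0.03758641  0.1161197 ] [ 0.06454165 -0.16546635  0.77311995]
```

View pics/c.png

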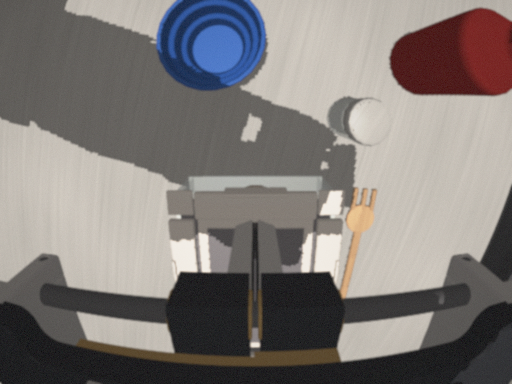

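The view is centred on the left strip (rows 192–225, columns 190–318), consistent with the numbers. Descending and pressing.

Request:
carry_out --motion "0 0.001 -0.012 0 0 0 255;0 0 -0.012 0 0 0 255;0 0 -0.007 0 0 0 255;0 0 -0.002 0 0 0 255;0 0 -0.001 0 0 0 255;0 0 -0.001 0 0 0 255;0 0 -0.001 0 0 0 255;0 0 -0.001 0 0 0 255;0 0 -0.001 0 0 0 255;0 0 -0.001 0 0 0 255;0 0 -0.001 0 0 0 255;0 0 -0.001 0 0 0 255;0 0 0 0 0 0 255;0 0 0 0 0 0 255"

```text
time_s: 8.97
ee_pos: [0.4865, -0.0367, 0.0758]
eef_rot: [3.141, 0.001, 1.823]
force: [-2.0, -0.4, 4.7]
grip_width: 0.0005
grip_force: 2.6
```

Request:
carry_out --motion "0 0 -0.001 0 0 0 255;0 0 -0.001 0 0 0 255;0 0 -0.0005 0 0 0 255;0 0 -0.0005 0 0 0 255;0 0 0 0 0 0 255;0 0 0 0 0 0 255"

```text
time_s: 9.47
ee_pos: [0.4866, -0.0367, 0.074]
eef_rot: [3.14, 0.001, 1.823]
force: [-10.9, 0.7, 22.9]
grip_width: 0.0004
grip_force: 11.1
```

Request:
carry_out --motion "0 0 0.004 0 0 0 255;0 0 0.012 0 0 0 255;0 0 0.012 0 0 0 255;0.004 -0.014 0 0 0 0 255;0.006 -0.024 0 0 0 0 255;0.007 -0.026 0 0 0 0 255;0.007 -0.026 0 0 0 0 255;0.007 -0.026 0 0 0 0 255;0.006 -0.024 0 0 0 0 255;0.004 -0.014 0 0 0 0 255;0 -0.005 0 0 0 0 255;0 0 0 0 0 0 255;0 0 -0.007 0 0 0 255;0 0 -0.006 0 0 0 255;0 0 0 0 0 0 255"

```text
time_s: 10.72
ee_pos: [0.5265, -0.1943, 0.0854]
eef_rot: [-3.14, -0.001, 1.824]
force: [-0.2, -0.1, -0.3]
grip_width: 0.0005
grip_force: 0.0
```

Run:
```python
from h import *
o=ctrl.get_obs();print(o["ee_pos"],o["force"])
cv2.imwrite("pics/d.png",ctrl.camera("wrist")["pixels"][...,::-1])
```

```text
[ 0.52646016 -0.1942673   0.0854252 ] [-0.16876075 -0.10842688 -0.27435419]
```

View pics/d.png

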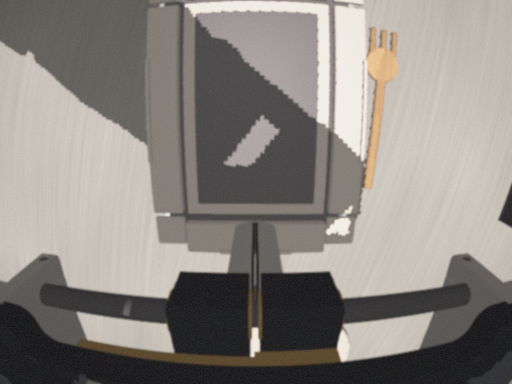

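The fingertip front edge at row 223 lies inside the right strip (rows 218–250), centred along its length. Pressing.

Request:
carry_out --motion "0 -0.001 -0.003 0 0 0 255;0 0 -0.001 0 0 0 255;0 0 -0.001 0 0 0 255;0 0 -0.001 0 0 0 255;0 0 -0.001 0 0 0 255;0 0 -0.001 0 0 0 255;0 0 -0.001 0 0 0 255;0 0 -0.001 0 0 0 255;0 0 -0.001 0 0 0 255;0 0 -0.001 0 0 0 255;0 0 0 0 0 0 255;0 0 0 0 0 0 255"

```text
time_s: 11.77
ee_pos: [0.5272, -0.1965, 0.0755]
eef_rot: [3.141, 0.0, 1.823]
force: [-2.8, 2.4, 5.8]
grip_width: 0.0007
grip_force: 2.7
```

Request:
carry_out --motion "0 0 -0.001 0 0 0 255;0 0 -0.0005 0 0 0 255;0 0 -0.0005 0 0 0 255;0 0 -0.0005 0 0 0 255;0 0 0 0 0 0 255;0 0 0 0 0 0 255"

```text
time_s: 12.27
ee_pos: [0.5273, -0.1965, 0.0741]
eef_rot: [3.141, 0.0, 1.823]
force: [-7.2, 3.7, 17.9]
grip_width: 0.0006
grip_force: 9.1
```

Request:
carry_out --motion "0 0 -0.0005 0 0 0 255;0 0 0 0 0 0 255;0 0 0 0 0 0 255"

```text
time_s: 12.52
ee_pos: [0.5273, -0.1965, 0.074]
eef_rot: [3.141, 0.001, 1.824]
force: [-10.3, 4.8, 22.4]
grip_width: 0.0006
grip_force: 11.5
```

Right strip is home. I'll retreat up and out of the camera's view, then verify.

Request:
carry_out --motion "0 0 0.005 0 0 0 255;0 0 0.02 0 0 0 255;0 0 0.035 0 0 0 255;0 0 0.035 0 0 0 255;0 0 0.035 0 0 0 255;-0.02 -0.02 0 0 0 0 255;-0.025 -0.03 0 0 0 0 255;-0.025 -0.03 0 0 0 0 255;-0.025 -0.03 0 0 0 0 255;-0.025 -0.03 0 0 0 0 255;-0.025 -0.03 0 0 0 0 255;-0.025 -0.03 0 0 0 0 255;-0.025 -0.03 0 0 0 0 255;-0.025 -0.03 0 0 0 0 255;-0.02 -0.02 0 0 0 0 255;0 0 0 0 0 0 255;0 0 0 0 0 0 255"

```text
time_s: 13.93
ee_pos: [0.2862, -0.4773, 0.2018]
eef_rot: [3.142, -0.0, 1.821]
force: [0.9, -0.1, -0.4]
grip_width: 0.0005
grip_force: 0.0
```

Run:
```python
from h import *
o=ctrl.get_obs();print(o["ee_pos"],o["force"])
for n,roi in(("top",(285,195,405,295)),("scene",(135,130,230,205))):
    c=ctrl.camera(n);P=cloud(c);u0,v0,u1,v1=roi
    cv2.imwrite(f"pics/{n}2.png",c["pixels"][...,::-1])
    Q=P[v0:v1,u0:u1].reshape(-1,3);Q=Q[(Q[:,2]>.066)&(Q[:,2]<.095)]
    r=cv2.minAreaRect((Q[:,:2]*1000).astype(np.float32));print(n,r)
    a=np.deg2rad(14.5);ex=np.array([np.cos(a),np.sin(a)]);ey=np.array([-ex[1],ex[0]]);L=np.stack([(Q[:,:2]-np.array(r[0])/1000)@e for e in(ex,ey)],1)
    for nm,q in(("near",(-.057,0)),("far",(.057,0)),("right",(0,-.082)),("left",(0,.082))):
        s=(abs(L-q)<([.007,.04] if q[0] else [.03,.007])).all(1);print(nm,np.median(Q[s,2]).round(4),s.sum())
    d=np.abs(c["pixels"].astype(int)-np.load(n+".npz")["pixels"]).max(2)>40;cv2.imwrite(f"pics/{n}d.png",d*255.)
    print(d[100:300,200:500].sum())
```

```text
[ 0.28622301 -0.47726043  0.20176635] [ 0.87451148 -0.11166278 -0.36751556]
top ((506.5477294921875, -114.42636108398438), (146.2730712890625, 196.3254852294922), 14.341238021850586)
near 0.0731 244
far 0.0732 216
right 0.0732 184
left 0.0735 162
327
scene ((508.5915222167969, -116.48161315917969), (149.78518676757812, 195.77337646484375), 14.243834495544434)
near 0.0732 136
far 0.0741 117
right 0.0739 95
left 0.0738 84
405[ WARN:0@0.571] global loadsave.cpp:1063 imwrite_ Unsupported depth image for selected encoder is fallbacked to CV_8U.
```

View pics/top2.png

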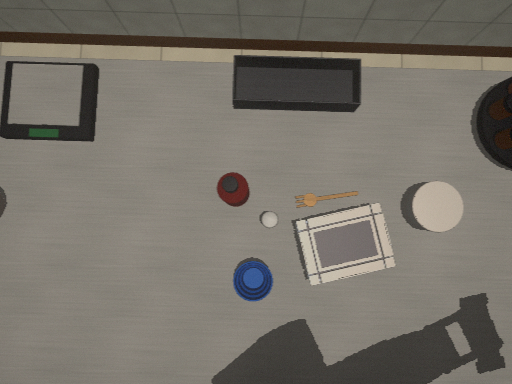

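All four strips are at about 74 mm. The box at (345,244) and everything around it are unmoved.

```bash
python3 -c "
from station import ctrl
print(ctrl.hand_in())"
```

```text
the job is handed in; nothing more can be done
None
```

All four lid strips are pressed home at about 74 mm (peak reading about 23 N down), the box and everything around it stayed in place, the arm is clear, and the job was handed in at about 14 s.

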